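# Line up core plugs by height on the photo board

### The arm

A 6-joint arm with a two-finger parallel gripper is mounted at the origin on the work surface; the furniture and walls round the work are solid. World frame = base frame: x ahead of the robot, y to its left, z up, the work surface at z = 0. Lengths are in m, angles in rad, forces in N, time in s.
With the tool pointing down it reaches from about 0.275 to 0.85 m from the base axis. Payload 19 kg.
Tool frame: the origin (TCP) lies midway between the tips of the shut fingers; the grasp point (between the pads) lies 19 mm behind it (bot.grasp_offset is the distance from the TCP to the grasp point, in m); z points along the fingers, y is the direction in which the jaws open and shut (so a half turn about z gives the same grasp; the last joint's range is limited). The gripper opens to 85 mm and grips with 20 to 120 N. Pads are 22 mm wide; open, the fingers measure 114 mm over their backs; the gripper's body (76 mm by 85 mm) begins 54 mm behind the grasp point. The pads swing forward as they close: fully open they stand 13 mm farther back than shut.
Start: joints at [-1.394, 0.15, 1.437, -0, 1.554, -0.134], TCP at [0.176, -0.547, 0.231] pointing down, gripper open.
Joint ranges: [-2.8, 2.8], [-0.68, 2.1], [0.12, 2.68], [-1.39, 4.53], [0.16, 2.79], [-2.81, 2.81]. Speed limits (rad/s): [1.89, 1.89, 2.22, 3.01, 3.01, 3.01].

### API

Orientations are given as a unit quaternion [x, y, z, w].
In Python, from plant import sensors, cams, ticket, bot gives the robot as it stands.
- The arm moves only by the tool carry_out, never from a script. Its argument "increments" is a list of rows, each a list of 7 numbers: the shift along the tool's x, y, z scaled (see below), then the turn, a rotation vector about the tool's x, y, z scaled (see below), then the closure, from 0 (fully open) to 1 (shut). In form: [[dx, dy, dz, wx, wy, wz, jaw], ...]. A call has exactly 10 rows; each row is the pose to reach, as a shift and turn from the pose commanded when the call began, along the tool's axes at that moment; what a row does not reach only later rows make up. The controller multiplies each number of a shift by 0.8 m and each number of a turn by 45 degrees. A row lasts 1/8 s, in which the tool goes at most 62.5 mm and 10.7 degrees, less where a joint would pass 70% of its speed; a pose out of reach is approached as far as the arm can. A call with a number of a shift or a turn outside -1 to 1 is refused whole. A call with a gripper value outside its range is refused whole. The fingers move at their own pace and stop on an object; "squeeze" is the grip in N (left out, the last holds). Time passes only in rows, so rows that repeat a pose let the fingers close, or fill a call up. It gives the time, the measured TCP pose, the force and the opening at its end, in the units of the state.
- sensors.get_obs(): the state, without advancing time (a new reading comes with each control period).
- cams.capture(name): name is "scene" or "side" or "wrist"; returns a dict with "frame" (400x640x3 uint8, red, green, blue), "fov_y" (degrees; the focal length in pixels is half the picture's height over the tangent of half this angle, whatever the lens; pixels are square), "cx", "cy" (the principal point, pixels), "world_to_cam" (4x4, takes a point from world to camera coordinates). Camera axes: x right, y down, z forward; pixel columns grow to the right and rows downward; lengths in m; the calibration is good to about 2 mm. A picture is of the moment at which its call begins. There is no depth.
- ticket.hand_in(): hands the job in, once; it reports no verdict.
The state is a dict: "clock": time; "q": joint angles; "qvel": joint speeds; "joint_torque": joint torques, N m; "eef_pos": TCP position; "tcp_rot": TCP orientation; "wrist_force": force on the tool from outside, world axes, zero at the start; "torque": the same for the moment, N m; "grip_width": finger opening in m.
Only numpy, scipy, OpenCV 4.12 (cv2) and the standard library are available. Lean on these libraries where they do the work, as an engineer would, in place of code of your own. Each camera call takes 0.05 s, during which the arm holds its last target. There are 200 camera calls.

### The job

Get the four stone core plugs ready to be photographed: stand them upright on the white board in order of height, one centred on each round pad, with the shortest on the red pad and each next one taller, up to the tallest on the pad at the other end. Do not tip any plug over on the way, and leave the two rock specimens where they are.

Things in the scene. Friction and masses are not known exactly. Their poses are not given: they have to be found in the camera images.
- plug_rust_mid (a point): rust-red drill-core plug, an upright solid stone cylinder 40 mm across and 45 mm tall with a thin paint line down one side; this point is its centre, 22.5 mm above its foot; z is its axis. It starts standing on the bench; any grasp across the diameter will do.
- plug_white_mid (a point): white marble drill-core plug, an upright solid stone cylinder 40 mm across and 60 mm tall with a thin paint line down one side; this point is its centre, 30 mm above its foot; z is its axis. It starts standing on the bench; any grasp across the diameter will do.
- plug_black_mid (a point): black drill-core plug, an upright solid stone cylinder 40 mm across and 75 mm tall with a thin paint line down one side; this point is its centre, 37.5 mm above its foot; z is its axis. It starts standing on the bench; any grasp across the diameter will do.
- plug_tan_mid (a point): tan drill-core plug, an upright solid stone cylinder 40 mm across and 90 mm tall with a thin paint line down one side; this point is its centre, 45 mm above its foot; z is its axis. It starts standing on the bench; any grasp across the diameter will do.
- pad_red_top (a point): red round pad, at one end of the row (either end), 60 mm across, 3 mm thick, fixed on the white board; this point is the centre of its upper face, 13 mm above the bench. The board is 86 x 310 mm, its top 10 mm above the bench, and carries four pads in a straight row 75 mm apart; x points across the board, y along the row.
- pad_end_top (a point): grey round pad at the end of the row away from the red one, 60 mm across, 3 mm thick, fixed on the white board; this point is the centre of its upper face, 13 mm above the bench. The board is 86 x 310 mm, its top 10 mm above the bench, and carries four pads in a straight row 75 mm apart; x points across the board, y along the row.
- pad_a_top (a point): grey round pad, one of the two inner ones, 60 mm across, 3 mm thick, fixed on the white board; this point is the centre of its upper face, 13 mm above the bench. The board is 86 x 310 mm, its top 10 mm above the bench, and carries four pads in a straight row 75 mm apart; x points across the board, y along the row.
- pad_b_top (a point): grey round pad, the other of the two inner ones, 60 mm across, 3 mm thick, fixed on the white board; this point is the centre of its upper face, 13 mm above the bench. The board is 86 x 310 mm, its top 10 mm above the bench, and carries four pads in a straight row 75 mm apart; x points across the board, y along the row.
- rock_green_mid (a point): dark green rock specimen, 42x56x40 mm, a bystander to the left of the board; point about half-way up
- rock_russet_mid (a point): russet rock specimen, 50x48x37 mm, a bystander on the right; point about half-way up
Not all that is in view belongs to the job. Leave any purple look-alike of the part that bears plug_white_mid alone. What is shaped like the part that bears plug_rust_mid but yellow is not meant.

How it is judged:
At the end, for the whole second after the job is handed in: Counted from the red pad, the plugs stand in the order 45, 60, 75, 90 mm, one on each pad: each plug's axis within 12 mm of its pad's centre, its foot on the pad (height within 4 mm), upright within 0.08 rad, at rest (horizontal distance between plug_rust_mid and pad_red_top below 0.012 m and height (world z) of plug_rust_mid between 0.0315 and 0.0395 m and angle between each of plug_rust_mid, plug_tan_mid's own z axis and vertical below 0.08 rad and linear speed of each of plug_rust, plug_tan below 0.02 m/s and horizontal distance between plug_tan_mid and pad_end_top below 0.012 m and height (world z) of plug_tan_mid between 0.054 and 0.062 m and ((horizontal distance between pad_red_top and pad_a_top below 0.11 m and horizontal distance between plug_white_mid and pad_a_top below 0.012 m and height (world z) of plug_white_mid between 0.039 and 0.047 m and angle between each of plug_white_mid, plug_black_mid's own z axis and vertical below 0.08 rad and linear speed of each of plug_white, plug_black below 0.02 m/s and horizontal distance between plug_black_mid and pad_b_top below 0.012 m and height (world z) of plug_black_mid between 0.0465 and 0.0545 m) or (horizontal distance between pad_red_top and pad_b_top below 0.11 m and horizontal distance between plug_white_mid and pad_b_top below 0.012 m and height (world z) of plug_white_mid between 0.039 and 0.047 m and angle between each of plug_white_mid, plug_black_mid's own z axis and vertical below 0.08 rad and linear speed of each of plug_white, plug_black below 0.02 m/s and horizontal distance between plug_black_mid and pad_a_top below 0.012 m and height (world z) of plug_black_mid between 0.0465 and 0.0545 m))); the robot touches nothing.
It fails at once if a plug is tipped over (angle between any of plug_rust_mid, plug_white_mid, plug_black_mid, plug_tan_mid's own z axis and vertical above 0.6 rad).
It fails at once if the green rock is moved by more than 20 mm (distance of rock_green_mid from where it was at the start of the episode above 0.02 m).
It fails at once if the russet rock is moved by more than 20 mm (distance of rock_russet_mid from where it was at the start of the episode above 0.02 m).
It also fails if it takes over 104 s, if anything falls off the work surface, if the arm or the gripper's body presses on something with over 40 N, if the wrist force passes 120 N, or if a joint passes its speed limit or range.

## Working session

There is one attempt and no reset: what is moved stays moved. The work goes in short steps, Python scripts to look and compute and a tool call to move; the robot and the scene stay as the last step left them, time stands still between calls to the robot, and variables do not carry over. Pictures are saved under pics/ and viewed, about 12 in all and at most 16, crops included, and the job is handed in when it is done.

Besides the shell and the picture viewer there is one more tool, called after "Call:" as name([rows], argument=value, ...), one row to a line, values as JSON. carry_out: Moves the arm, as the interface text tells. Its arguments: {"type":"object","properties":{"increments":{"type":"array"},"squeeze":{"type":"number"}},"required":["increments"]}

```bash
mkdir -p pics
python3 - <<'E'
from plant import sensors,cams,bot
import cv2,numpy as np,pickle
print(sensors.get_obs())
D={}
for n in ("scene","side"):
    c=cams.capture(n);D[n]=c
    cv2.imwrite(f"pics/{n}0.png",c["frame"][:,:,::-1]);print(n,c["fov_y"],c["cx"],c["cy"],np.round(c["world_to_cam"],3).tolist())
pickle.dump(D,open("d0.pkl","wb"))
E
```

```text
{'clock': 0.0, 'q': array([-1.39397146e+00,  1.50988847e-01,  1.43803748e+00,  1.14265014e-05,
        1.55377920e+00, -1.33977293e-01]), 'qvel': array([ 0.00070211,  0.00097556, -0.00112694,  0.00136788, -0.00101392,
        0.00124741]), 'joint_torque': array([ 7.49855426e-04, -7.13054752e+01, -5.70870924e+01, -1.06535203e-04,
        8.73367768e-03, -4.00830004e-06]), 'eef_pos': array([ 0.17580186, -0.54721024,  0.23067062]), 'tcp_rot': array([ 9.87949367e-01,  1.54776230e-01, -7.28017596e-06, -6.06422333e-04]), 'wrist_force': array([-0.53449842,  0.26381329, -0.58415132]), 'torque': array([-0.02947591, -0.01382076,  0.01339388]), 'grip_width': 0.0853911306710344}
scene 43.867132040789414 322.83575116199876 203.21903947861568 [[-0.671, -0.741, -0.008, 0.38], [-0.495, 0.456, -0.739, 0.247], [0.552, -0.492, -0.673, 0.799], [0.0, 0.0, 0.0, 1.0]]
side 43.51912469708444 320.4709462080053 204.35579482044503 [[0.503, 0.864, 0.014, -0.33], [0.601, -0.338, -0.724, -0.212], [-0.621, 0.373, -0.69, 1.38], [0.0, 0.0, 0.0, 1.0]]
```

View pics/scene0.png

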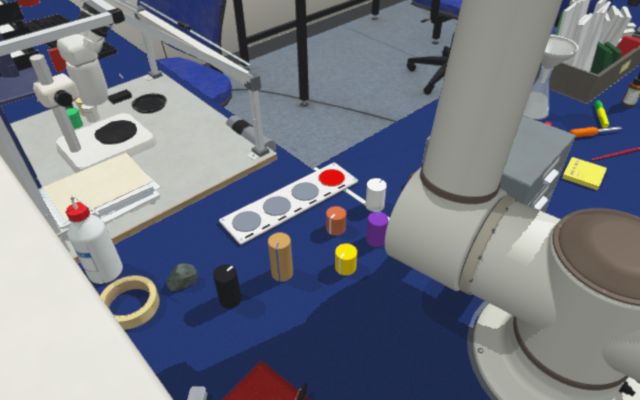

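View pics/side0.png

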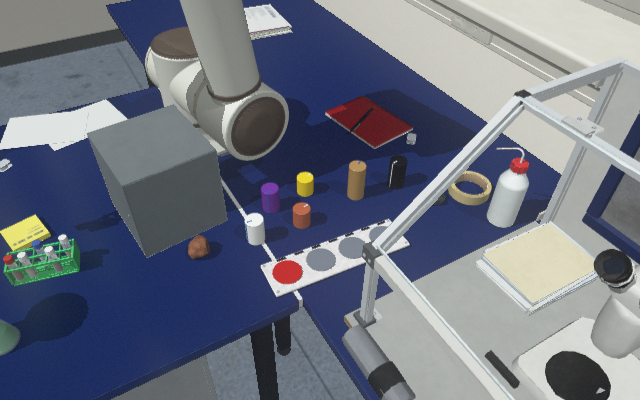

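Scene view:
- Plugs: rust (336,221), white (376,193), black (228,286) and tan (281,257).
- Red pad at (331,177), then grey pads at (305,191), (277,205) and (246,220).
- Green rock (182,277).

Side view:
- Plugs: rust (302,215), white (255,229), tan (357,180) and black (398,172).
- Red pad (288,271), russet rock (198,246).

The look-alikes are purple (377,229) and yellow (346,259) in the scene view, and I'll leave both alone. A gantry frame and a grey box are obstacles.

```bash
cat > h.py <<'E'
import numpy as np,cv2
def ray(c,u,v):
    f=c["frame"].shape[0]/2/np.tan(np.radians(c["fov_y"]/2)); W=c["world_to_cam"]; R=W[:3,:3]
    d=R.T@np.array([(u-c["cx"])/f,(v-c["cy"])/f,1.]); return -R.T@W[:3,3],d/np.linalg.norm(d)
def onz(c,u,v,z):
    o,d=ray(c,u,v); return o+d*(z-o[2])/d[2]
def tri(c1,p1,c2,p2):
    o1,d1=ray(c1,*p1);o2,d2=ray(c2,*p2)
    t=np.linalg.lstsq(np.c_[d1,-d2],o2-o1,rcond=None)[0]
    a=o1+t[0]*d1;b=o2+t[1]*d2; return (a+b)/2,np.linalg.norm(a-b)
def proj(c,p):
    f=c["frame"].shape[0]/2/np.tan(np.radians(c["fov_y"]/2));q=c["world_to_cam"]@np.r_[p,1]
    return f*q[0]/q[2]+c["cx"],f*q[1]/q[2]+c["cy"]
def blob(c,seed,test,r=45):
    """connected component at/near the seed among pixels that pass test(hsv); returns centroid, bbox, area"""
    h=cv2.cvtColor(c["frame"],cv2.COLOR_RGB2HSV).astype(int)
    m=test(h[...,0],h[...,1],h[...,2]).astype(np.uint8)
    m=cv2.morphologyEx(m,cv2.MORPH_CLOSE,np.ones((5,5),np.uint8))
    n,l,s,ce=cv2.connectedComponentsWithStats(m,connectivity=4)
    k=[i for i in range(1,n) if s[i,4]>40]
    i=min(k,key=lambda i:np.hypot(*(ce[i]-seed)));return ce[i],s[i],l==i
T=dict(red=lambda h,s,v:((h<3)|(h>176))&(s>200)&(v>120),
 rust=lambda h,s,v:(h>=3)&(h<12)&(s>120)&(v>50),
 tan=lambda h,s,v:(h>=10)&(h<20)&(s>90)&(v>50),
 white=lambda h,s,v:(s<60)&(v>115),
 black=lambda h,s,v:(v<45)&((h<95)|(h>135)|(s<130)),
 grey=lambda h,s,v:(s<90)&(v>90)&(v<185),
 green=lambda h,s,v:(h>50)&(h<95)&(s>20)&(v<110))
E
python3 - <<'E'
from h import *;import pickle
D=pickle.load(open("d0.pkl","rb"));a,b=D["scene"],D["side"]
S=dict(rust=((336,221),(302,215)),tan=((281,257),(357,180)),white=((376,193),(255,229)),black=((228,286),(398,172)))
for k,(p,q) in S.items():
    ca,sa,_=blob(a,p,T[k]);cb,sb,_=blob(b,q,T[k])
    x,e=tri(a,ca,b,cb);print(k,ca.round(1),sa,cb.round(1),sb,x.round(4),round(e,4))
for k,p in dict(red=(331,177),grey=(305,191)).items():
    for c in ((331,177),) if k=="red" else ((305,191),(277,205),(246,220)):
        ca,sa,_=blob(a,c,T[k]);print(k,ca.round(1),sa,onz(a,*ca,.013).round(4))
for k,c in dict(red=(288,271)).items():
    cb,sb,_=blob(b,c,T[k]);print("side red",onz(b,*cb,.013).round(4))
print("side grey",[onz(b,*q,.013).round(3) for q in ((321,259),(352,247))])
print("rock green",onz(a,182,277,.02),"rus",onz(b,198,246,.018),"purple",tri(a,(377,229),b,(270,197)),"yellow",tri(a,(346,259),b,(305,184)))
print("gantry corner near",tri(a,(255,80),b,(372,253)),"post foot",tri(a,(262,150),b,(372,322)),"far corner",tri(a,(118,15),b,(522,96)))
print("box corners", [onz(b,*q,.0).round(3) for q in((150,253),(227,217),(103,180))])
E
```

```text
rust [335.7 220. ] [327 207  19  28 456] [300.9 214.8] [293 203  17  25 385] [0.4557 0.0654 0.0236] 0.0014
tan [280.2 256. ] [268 233  24  48 920] [356.2 179.7] [347 161  19  39 608] [0.4382 0.2203 0.0474] 0.0016
white [306.2 182.6] [     0      0    640    400 140815] [233.4 370.9] [ 204  334   56   66 2618] [ 0.6897 -0.1376 -0.1144] 0.1332
black [227.2 287.4] [215 266  26  42 789] [396.7 171.5] [387 156  20  32 495] [0.4512 0.3282 0.0371] 0.0016
red [331.4 177.1] [320 170  24  15 286] [ 0.5707 -0.0304  0.013 ]
grey [296.  207.2] [ 219  176  167   69 2779] [0.548  0.0924 0.013 ]
grey [296.  207.2] [ 219  176  167   69 2779] [0.548  0.0924 0.013 ]
grey [296.  207.2] [ 219  176  167   69 2779] [0.548  0.0924 0.013 ]Traceback (most recent call last):
  File "<stdin>", line 11, in <module>
  File "h.py", line 21, in blob
    i=min(k,key=lambda i:np.hypot(*(ce[i]-seed)));return ce[i],s[i],l==i
ValueError: min() iterable argument is empty
```

Run:
```python
from h import *;import pickle
D=pickle.load(open("d0.pkl","rb"));a,b=D["scene"],D["side"]
def roi(c,seed,test,x0,x1,y0,y1):
    h=cv2.cvtColor(c["frame"],cv2.COLOR_RGB2HSV).astype(int)
    m=test(h[...,0],h[...,1],h[...,2]);k=np.zeros_like(m);k[y0:y1,x0:x1]=1;m&=k
    v,u=np.nonzero(m);return np.array([u.mean(),v.mean()]),(u.min(),u.max(),v.min(),v.max(),len(u))
W=lambda h,s,v:(s<70)&(v>70)
ra=roi(a,0,W,364,388,176,212);rb=roi(b,0,W,244,268,211,248);print(ra,rb,tri(a,ra[0],b,rb[0]))
G=lambda h,s,v:(v>80)&(v<190)&(s<110)
for p in ((305,191),(277,205),(246,220)):
    r=roi(a,0,G,p[0]-16,p[0]+16,p[1]-11,p[1]+12);print(r,onz(a,*r[0],.013).round(4))
R=lambda h,s,v:((h<5)|(h>175))&(s>170)&(v>120)
r=roi(b,0,R,268,310,255,290);print("side red",r,onz(b,*r[0],.013).round(4))
print("side grey",[onz(b,*q,.013).round(3) for q in ((321,259),(352,247))])
print("rock green",onz(a,182,277,.02),"rus",onz(b,198,246,.018),"purple",tri(a,(377,229),b,(270,197)),"yellow",tri(a,(346,259),b,(305,184)))
print("gantry corner near",tri(a,(255,80),b,(372,253)),"post foot",tri(a,(262,150),b,(372,322)),"far corner",tri(a,(118,15),b,(522,96)))
print("box corners", [onz(b,*q,.0).round(3) for q in((150,253),(227,217),(103,180))])
```

```text
(array([375.2256, 194.72  ]), (np.int64(364), np.int64(386), np.int64(178), np.int64(211), 625)) (array([255.153457  , 228.89376054]), (np.int64(244), np.int64(267), np.int64(211), np.int64(247), 593)) (array([ 0.45025073, -0.04290338,  0.03009119]), np.float64(0.0027377873615206895))
(array([304.80046404, 191.62645012]), (np.int64(289), np.int64(320), np.int64(180), np.int64(202), 431)) [0.5734 0.0462 0.013 ]
(array([276.33774834, 205.69977925]), (np.int64(261), np.int64(292), np.int64(194), np.int64(216), 453)) [0.5798 0.1201 0.013 ]
(array([245.9257732 , 221.11958763]), (np.int64(230), np.int64(260), np.int64(209), np.int64(231), 485)) [0.5852 0.1949 0.013 ]
side red (array([286.956778  , 271.54420432]), (np.int64(273), np.int64(301), np.int64(261), np.int64(282), 509)) [ 0.5743 -0.0305  0.013 ]
side grey [array([0.58 , 0.045, 0.013]), array([0.583, 0.118, 0.013])]
rock green [0.53886537 0.36896314 0.02      ] rus [ 0.42679194 -0.16182695  0.018     ] purple (array([0.37719596, 0.02849163, 0.03079758]), np.float64(0.0014582250034008558)) yellow (array([0.36804513, 0.12291605, 0.02255734]), np.float64(0.003429435906088798))
gantry corner near (array([0.74741615, 0.03254365, 0.20790268]), np.float64(0.006721744141851723)) post foot (array([0.75514663, 0.03779504, 0.02290378]), np.float64(0.02068357601378569)) far corner (array([0.74685339, 0.27803591, 0.41498688]), np.float64(0.00599438619210672))
box corners [array([ 0.38 , -0.253,  0.   ]), array([ 0.359, -0.071,  0.   ]), array([ 0.094, -0.284,  0.   ])]
```

```bash
cat >> h.py <<'E'
from scipy.spatial.transform import Rotation as Ro
def go(x,y,z,yaw_deg):
    """row numbers (scaled) from the present pose to a down-pointing pose; yaw = world heading of tool x"""
    from plant import sensors
    s=sensors.get_obs();R=Ro.from_quat(s["tcp_rot"])
    w=np.radians(yaw_deg);T=Ro.from_matrix(np.array([[np.cos(w),np.sin(w),0],[np.sin(w),-np.cos(w),0],[0,0,-1]]))
    d=R.inv().apply(np.array([x,y,z])-s["eef_pos"])/.8; r=np.degrees((R.inv()*T).as_rotvec())/45
    return np.r_[d,r].round(4)
E
python3 - <<'E'
from h import *;import pickle
D=pickle.load(open("d0.pkl","rb"));a,b=D["scene"],D["side"]
for z in (.1,.15,.2,.25): print(z,[np.round(proj(b,np.array([x,y,z]))) for x,y in((.38,-.253),(.359,-.071),(.094,-.284))])
print(go(.50,-.35,.30,60)); print(go(.46,.06,.22,93.3))
E
```

```text
0.1 [array([139., 220.]), array([222., 183.]), array([ 90., 147.])]
0.15 [array([132., 201.]), array([219., 165.]), array([ 84., 129.])]
0.2 [array([126., 181.]), array([216., 145.]), array([ 76., 110.])]
0.25 [array([118., 159.]), array([212., 124.]), array([69., 89.])]
[ 4.613e-01 -1.110e-01 -8.640e-02 -1.200e-03 -6.000e-04 -9.377e-01]
[ 5.7040e-01 -6.1410e-01  1.4200e-02 -1.0000e-03 -1.0000e-03 -1.6777e+00]
```

Call:
carry_out([
  [0.058,-0.014,-0.011,0,0,-0.12,0],
  [0.115,-0.028,-0.022,0,0,-0.235,0],
  [0.173,-0.042,-0.033,0,0,-0.35,0],
  [0.23,-0.055,-0.043,0,0,-0.47,0],
  [0.288,-0.07,-0.054,0,0,-0.585,0],
  [0.346,-0.083,-0.065,0,0,-0.7,0],
  [0.403,-0.097,-0.076,0,0,-0.82,0],
  [0.46,-0.111,-0.086,0,0,-0.938,0],
  [0.46,-0.111,-0.086,0,0,-0.938,0],
  [0.46,-0.111,-0.086,0,0,-0.938,0],
])

```text
clock: 1.35
eef_pos: [0.4988, -0.3504, 0.2996]
tcp_rot: [0.866, 0.5, -0.0, -0.0]
wrist_force: [-0.2, -0.6, -0.1]
grip_width: 0.0855
```

Run:
```python
from h import *
print(go(.50,.06,.28,93.3))
```

```text
[ 4.450e-01 -2.552e-01  2.470e-02 -1.200e-03 -3.000e-04 -7.401e-01]
```

Call:
carry_out([
  [0.056,-0.032,0.003,0,0,-0.093,0],
  [0.111,-0.064,0.006,0,0,-0.185,0],
  [0.167,-0.096,0.009,0,0,-0.278,0],
  [0.222,-0.128,0.012,0,0,-0.37,0],
  [0.278,-0.16,0.015,0,0,-0.463,0],
  [0.334,-0.191,0.018,0,0,-0.555,0],
  [0.39,-0.223,0.021,0,0,-0.648,0],
  [0.445,-0.255,0.025,0,0,-0.74,0],
  [0.445,-0.255,0.025,0,0,-0.74,0],
  [0.445,-0.255,0.025,0,0,-0.74,0],
])

```text
clock: 2.6
eef_pos: [0.5001, 0.059, 0.28]
tcp_rot: [0.687, 0.727, -0.0, 0.0]
wrist_force: [0.8, 0.9, -0.5]
grip_width: 0.0855
```

Run:
```python
from h import *;from plant import cams,sensors;import pickle
c=cams.capture("wrist");pickle.dump(c,open("w1.pkl","wb"));cv2.imwrite("pics/w1.png",c["frame"][:,:,::-1])
print(c["fov_y"],np.round(c["world_to_cam"],3).tolist())
P=dict(rust=(.456,.065,.045),white=(.45,-.043,.06),black=(.451,.328,.075),tan=(.438,.22,.09),red=(.572,-.03,.013),a=(.5745,.046,.013),b=(.58,.12,.013),e=(.585,.195,.013),pur=(.377,.028,.06))
for k,p in P.items(): print(k,np.round(proj(c,np.array(p))))
print(go(.455,.065,.10,93.3))
```

```text
59.84046741634291 [[0.998, 0.057, -0.0, -0.503], [0.055, -0.956, 0.287, -0.021], [0.016, -0.287, -0.958, 0.435], [0.0, 0.0, 0.0, 1.0]]
rust [280. 158.]
white [271. 254.]
black [ 277. -164.]
tan [257. -16.]
red [373. 233.]
a [381. 175.]
b [393. 112.]
e [405.  41.]
pur [205. 190.]
[ 1.110e-02 -5.590e-02  2.251e-01 -1.000e-04  3.000e-04 -2.500e-03]
```

View pics/w1.png

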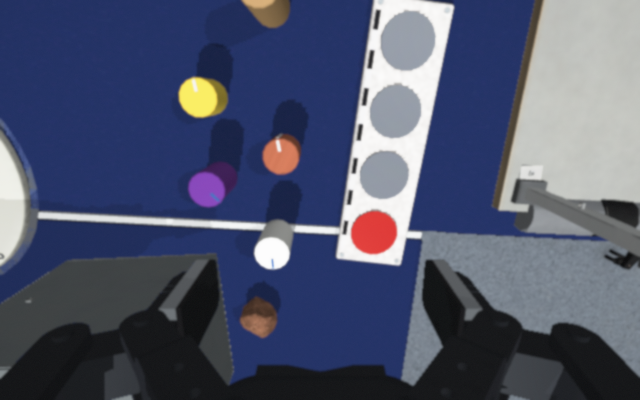

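Wrist view, all consistent with the predictions to within a few pixels:
- Pads: red (374,232), then greys at (384,174), (395,111) and (408,41).
- Plug tops: rust (281,155), white (272,253).
- Look-alikes: purple (208,188), yellow (200,97).
- Russet rock at (259,317).

I'll refine from this view.

Run:
```python
from h import *;import pickle
c=pickle.load(open("w1.pkl","rb"))
G=lambda h,s,v:(s<80)&(v>110)&(v<185)
Rd=lambda h,s,v:((h<5)|(h>175))&(s>150)&(v>150)
pts=[]
for n,sd,t in (("red",(374,232),Rd),("a",(384,174),G),("b",(395,111),G),("e",(408,41),G)):
    ce,s,m=blob(c,sd,t);k=cv2.fitEllipse(max(cv2.findContours(m.astype(np.uint8),0,1)[0],key=len));w=onz(c,*k[0],.013);pts.append(w[:2]);print(n,ce.round(1),s,np.round(k[0],1),np.round(k[1],1),w.round(4))
pts=np.array(pts);d=np.polyfit(np.arange(4),pts,1);print("fit",[(d[1]+i*d[0]).round(4) for i in range(4)],np.hypot(*d[0]))
Ru=lambda h,s,v:(h<14)&(s>90)&(v>165); Wt=lambda h,s,v:(s<50)&(v>225)
for n,sd,t,z in (("rust",(281,155),Ru,.045),("white",(272,253),Wt,.06)):
    ce,s,m=blob(c,sd,t);k=cv2.fitEllipse(max(cv2.findContours(m.astype(np.uint8),0,1)[0],key=len));print(n,ce.round(1),s,np.round(k[0],1),np.round(k[1],1),onz(c,*k[0],z).round(4))
print(go(.456,.065,.10,93.3))
```

```text
red [373.5 232. ] [ 352  212   44   41 1441] [373.5 232. ] [40.2 43.7] [ 0.5728 -0.0281  0.013 ]
a [346.3 154.9] [  36    0  384  260 6669] [413.6 259.7] [229.5 243.7] [ 0.6287 -0.0636  0.013 ]
b [346.3 154.9] [  36    0  384  260 6669] [413.6 259.7] [229.5 243.7] [ 0.6287 -0.0636  0.013 ]
e [407.2  40.3] [ 381   11   54   59 2471] [407.2  40.3] [51.8 58.8] [0.5868 0.1956 0.013 ]
fit [array([ 0.5979, -0.0906]), array([ 0.6021, -0.0235]), array([0.6063, 0.0436]), array([0.6105, 0.1108])] 0.06724804033179564
rust [280.5 156. ] [264 139  34  35 944] [280.5 156. ] [33.3 34.3] [0.4564 0.0675 0.045 ]
white [271.5 252.8] [255 238  34  30 809] [271.5 252.8] [29.4 33.1] [ 0.4505 -0.0415  0.06  ]
[ 1.100e-02 -5.470e-02  2.251e-01 -1.000e-04  3.000e-04 -2.500e-03]
```

Run:
```python
from h import *
print(go(.456,.066,.12,86.6));print(go(.456,.066,.007,86.6))
```

```text
[ 1.230e-02 -5.460e-02  2.001e-01 -1.000e-04  3.000e-04  1.464e-01]
[ 1.230e-02 -5.460e-02  3.414e-01 -1.000e-04  3.000e-04  1.464e-01]
```

Call:
carry_out([
  [0.004,-0.018,0.06,0,0,0.05,0],
  [0.008,-0.036,0.12,0,0,0.1,0],
  [0.0123,-0.0546,0.17,0,0,0.146,0],
  [0.0123,-0.0546,0.21,0,0,0.146,0],
  [0.0123,-0.0546,0.25,0,0,0.146,0],
  [0.0123,-0.0546,0.28,0,0,0.146,0],
  [0.0123,-0.0546,0.31,0,0,0.146,0],
  [0.0123,-0.0546,0.33,0,0,0.146,0],
  [0.0123,-0.0546,0.3414,0,0,0.146,0],
  [0.0123,-0.0546,0.3414,0,0,0.146,0],
])

```text
clock: 3.9
eef_pos: [0.456, 0.067, 0.0069]
tcp_rot: [0.727, 0.687, -0.0, -0.0]
wrist_force: [-0.1, -0.9, 0.7]
grip_width: 0.0854
```

Call:
carry_out([
  [0,0,0,0,0,0,0.2],
  [0,0,0,0,0,0,0.3],
  [0,0,0,0,0,0,0.4],
  [0,0,0,0,0,0,0.5],
  [0,0,0,0,0,0,0.6],
  [0,0,0,0,0,0,0.7],
  [0,0,0,0,0,0,0.8],
  [0,0,0,0,0,0,0.8],
  [0,0,0,0,0,0,0.8],
  [0,0,0,0,0,0,0.8],
], squeeze=40)

```text
clock: 5.15
eef_pos: [0.4561, 0.0673, 0.0073]
tcp_rot: [0.727, 0.687, 0.0, -0.0]
wrist_force: [-2.9, -0.9, 5.6]
grip_width: 0.0383
```

Run:
```python
from h import *;from plant import cams,sensors;import pickle
c=cams.capture("side");cv2.imwrite("pics/s2.png",cv2.resize(c["frame"][130:290,200:440,::-1],None,fx=3,fy=3))
print(sensors.get_obs()["grip_width"]);print(go(.456,.066,.09,86.6));print(go(.5727,-.029,.09,86.6));print(go(.5727,-.029,.021,86.6))
```

```text
0.037672727853341456
[-1.600e-03 -0.000e+00 -1.034e-01  1.000e-04 -1.000e-04  3.400e-03]
[-1.119e-01  1.524e-01 -1.034e-01  1.000e-04 -1.000e-04  3.400e-03]
[-1.119e-01  1.523e-01 -1.710e-02  1.000e-04 -1.000e-04  3.400e-03]
```

View pics/s2.png

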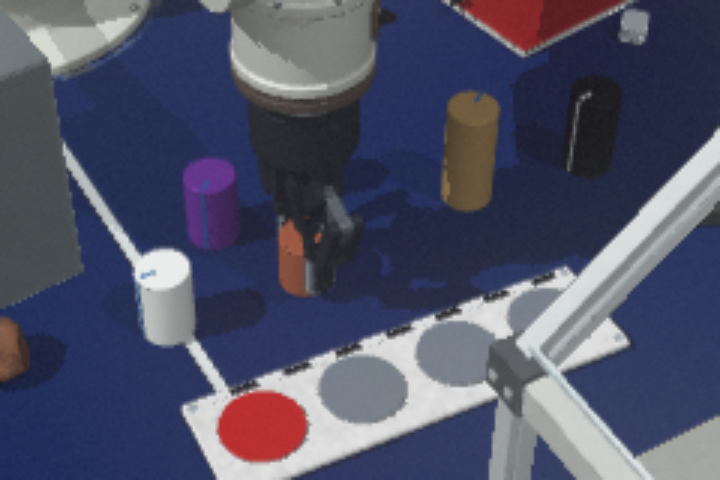

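The rust plug sits upright between the jaws, at about (295,265) in the crop. Next I'll lift it gently and check the width.

Call:
carry_out([
  [0,0,0,0,0,0,0.8],
  [0,0,0,0,0,0,0.8],
  [0,0,0,0,0,0,0.8],
  [0,0,-0.008,0,0,0,0.8],
  [0,0,-0.02,0,0,0,0.8],
  [0,0,-0.04,0,0,0,0.8],
  [0,0,-0.06,0,0,0,0.8],
  [0,0,-0.08,0,0,0,0.8],
  [0,0,-0.1,0,0,0,0.8],
  [0,0,-0.1,0,0,0,0.8],
])

```text
clock: 6.45
eef_pos: [0.4567, 0.0673, 0.0883]
tcp_rot: [0.727, 0.687, 0.001, 0.001]
wrist_force: [0.0, -0.6, -1.7]
grip_width: 0.0383
```

Run:
```python
from h import *;from plant import cams,sensors;import pickle
c=cams.capture("side");a=cams.capture("scene");pickle.dump((a,c),open("l1.pkl","wb"))
cv2.imwrite("pics/s3.png",np.hstack([cv2.resize(c["frame"][100:260,240:380,::-1],None,fx=2.8,fy=3),cv2.resize(a["frame"][130:290,270:410,::-1],None,fx=2.8,fy=3)]))
print(sensors.get_obs()["grip_width"]);print(go(.5727,-.029,.088,86.6));print(go(.5727,-.029,.021,86.6))
```

```text
0.038390490735861774
[-0.1119  0.1525 -0.0015 -0.0002 -0.0002  0.0033]
[-0.1119  0.1526  0.0822 -0.0002 -0.0002  0.0033]
```

View pics/s3.png

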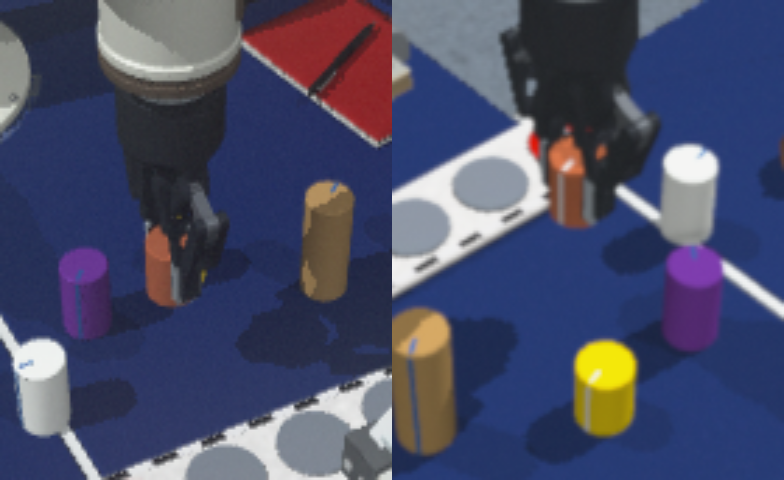

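The plug is lifted, upright and held. I'll carry it over the red pad and set it down.

Call:
carry_out([
  [-0.018,0.025,0,0,0,0,0.8],
  [-0.037,0.051,0,0,0,0,0.8],
  [-0.056,0.076,0,0,0,0,0.8],
  [-0.075,0.102,0,0,0,0,0.8],
  [-0.094,0.128,0,0,0,0,0.8],
  [-0.112,0.1525,0,0,0,0,0.8],
  [-0.112,0.1525,0.02,0,0,0,0.8],
  [-0.112,0.1525,0.04,0,0,0,0.8],
  [-0.112,0.1525,0.055,0,0,0,0.8],
  [-0.112,0.1525,0.055,0,0,0,0.8],
])

```text
clock: 7.8
eef_pos: [0.572, -0.0287, 0.0418]
tcp_rot: [0.727, 0.687, -0.001, -0.001]
wrist_force: [0.4, -0.4, -1.2]
grip_width: 0.0382
```

Run:
```python
from h import *
print(go(.5727,-.029,.0208,86.6))
```

```text
[-0.0003  0.001   0.0263 -0.0025 -0.0004  0.0038]
```

Call:
carry_out([
  [0,0.001,0.012,0,0,0,0.8],
  [0,0.001,0.021,0,0,0,0.8],
  [0,0.001,0.0262,0,0,0,0.8],
  [0,0.001,0.0262,0,0,0,0.8],
  [0,0.001,0.0262,0,0,0,0.5],
  [0,0.001,0.0262,0,0,0,0.4],
  [0,0.001,0.0262,0,0,0,0.3],
  [0,0.001,0.0262,0,0,0,0.15],
  [0,0.001,0.0262,0,0,0,0],
  [0,0.001,0.0262,0,0,0,0],
])

```text
clock: 9.05
eef_pos: [0.5736, -0.0291, 0.022]
tcp_rot: [0.727, 0.687, 0.0, -0.0]
wrist_force: [0.2, -0.3, 1.0]
grip_width: 0.0853
```

Run:
```python
from h import *
print(go(.5727,-.029,.14,86.6));print(go(.4505,-.0418,.14,86.6));print(go(.4505,-.0418,.017,86.6))
```

```text
[ 1.000e-04 -1.100e-03 -1.475e-01  0.000e+00 -1.000e-04  3.300e-03]
[-2.450e-02 -1.527e-01 -1.475e-01  0.000e+00 -1.000e-04  3.300e-03]
[-2.450e-02 -1.527e-01  6.300e-03  0.000e+00 -1.000e-04  3.300e-03]
```

Call:
carry_out([
  [0,0,-0.03,0,0,0,0],
  [0,0,-0.08,0,0,0,0],
  [0,0,-0.13,0,0,0,0],
  [0,-0.02,-0.1475,0,0,0,0],
  [-0.008,-0.05,-0.1475,0,0,0,0],
  [-0.016,-0.1,-0.1475,0,0,0,0],
  [-0.0245,-0.1527,-0.13,0,0,0,0],
  [-0.0245,-0.1527,-0.11,0,0,0,0],
  [-0.0245,-0.1527,-0.09,0,0,0,0],
  [-0.0245,-0.1527,-0.09,0,0,0,0],
])

```text
clock: 10.3
eef_pos: [0.4505, -0.0416, 0.0928]
tcp_rot: [0.727, 0.687, -0.001, -0.001]
wrist_force: [-0.8, -0.1, 0.1]
grip_width: 0.0852
```

Run:
```python
from h import *
print(go(.4505,-.042,.017,86.6))
```

```text
[-0.0006  0.0002  0.0947 -0.0028 -0.0008  0.0035]
```

Call:
carry_out([
  [0,0,0.03,0,0,0,0],
  [0,0,0.06,0,0,0,0],
  [0,0,0.085,0,0,0,0],
  [0,0,0.095,0,0,0,0],
  [0,0,0.095,0,0,0,0.2],
  [0,0,0.095,0,0,0,0.35],
  [0,0,0.095,0,0,0,0.45],
  [0,0,0.095,0,0,0,0.6],
  [0,0,0.095,0,0,0,0.8],
  [0,0,0.095,0,0,0,0.8],
])

```text
clock: 11.55
eef_pos: [0.4509, -0.0419, 0.0187]
tcp_rot: [0.727, 0.687, 0.0, 0.0]
wrist_force: [-1.1, -0.0, 6.8]
grip_width: 0.038
```

Run:
```python
from h import *
print(go(.4505,-.042,.11,86.6));print(go(.5771,.0458,.11,86.6));print(go(.5771,.0458,.05,86.6))
```

```text
[-2.000e-04 -3.000e-04 -1.141e-01  1.200e-03  1.000e-04  3.300e-03]
[ 1.183e-01  1.514e-01 -1.140e-01  1.200e-03  1.000e-04  3.300e-03]
[ 1.183e-01  1.514e-01 -3.900e-02  1.200e-03  1.000e-04  3.300e-03]
```

Call:
carry_out([
  [0,0,-0.02,0,0,0,0.8],
  [0,0,-0.055,0,0,0,0.8],
  [0,0,-0.09,0,0,0,0.8],
  [0.01,0.013,-0.114,0,0,0,0.8],
  [0.035,0.045,-0.114,0,0,0,0.8],
  [0.06,0.077,-0.114,0,0,0,0.8],
  [0.09,0.115,-0.114,0,0,0,0.8],
  [0.1183,0.1514,-0.114,0,0,0,0.8],
  [0.1183,0.1514,-0.09,0,0,0,0.8],
  [0.1183,0.1514,-0.07,0,0,0,0.8],
])

```text
clock: 12.8
eef_pos: [0.5767, 0.046, 0.0739]
tcp_rot: [0.727, 0.687, -0.0, -0.0]
wrist_force: [0.3, 0.3, -1.9]
grip_width: 0.0382
```

Run:
```python
from h import *
from plant import cams
c=cams.capture("scene");cv2.imwrite("pics/s4.png",cv2.resize(c["frame"][90:290,200:420,::-1],None,fx=3,fy=3))
print(go(.5771,.0458,.032,86.6))
```

```text
[ 0.      0.0019  0.0496 -0.0035 -0.0001  0.0033]
```

View pics/s4.png

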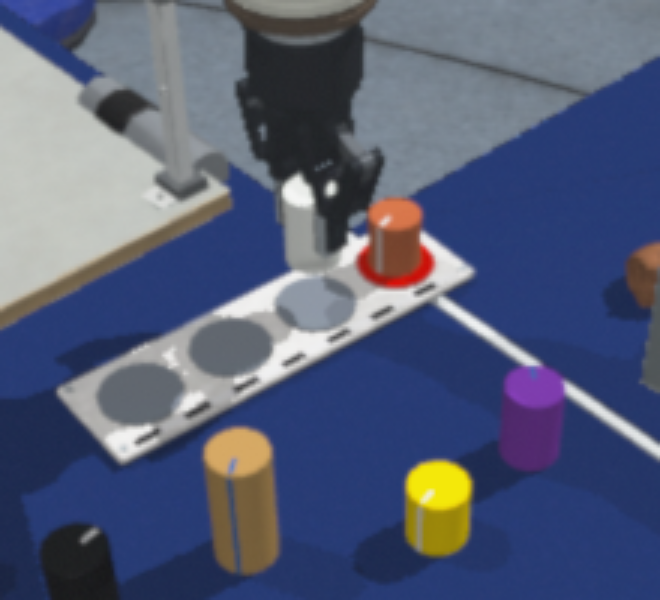

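Rust stands centred on red at crop (396,240). White is held above pad a. Lowering it and releasing.

Call:
carry_out([
  [0,0.001,0.02,0,0,0,0.8],
  [0,0.001,0.038,0,0,0,0.8],
  [0,0.001,0.0475,0,0,0,0.8],
  [0,0.001,0.0505,0,0,0,0.8],
  [0,0.001,0.0505,0,0,0,0.5],
  [0,0.001,0.0505,0,0,0,0.4],
  [0,0.001,0.0505,0,0,0,0.3],
  [0,0.001,0.0505,0,0,0,0.15],
  [0,0.001,0.0505,0,0,0,0],
  [0,0.001,0.0505,0,0,0,0],
])

```text
clock: 14.1
eef_pos: [0.5776, 0.0458, 0.0337]
tcp_rot: [0.727, 0.687, 0.0, -0.0]
wrist_force: [-0.3, -0.7, -0.1]
grip_width: 0.0855
```

Run:
```python
from h import *
print(go(.5771,.0458,.19,86.6));print(go(.49,.23,.25,86.6))
```

```text
[ 0.000e+00 -6.000e-04 -1.954e-01 -0.000e+00 -1.000e-04  3.200e-03]
[ 2.237e-01 -1.224e-01 -2.704e-01 -0.000e+00 -1.000e-04  3.200e-03]
```

Call:
carry_out([
  [0,0,-0.04,0,0,0,0],
  [0,0,-0.09,0,0,0,0],
  [0,0,-0.15,0,0,0,0],
  [0.02,-0.01,-0.2,0,0,0,0],
  [0.06,-0.03,-0.24,0,0,0,0],
  [0.11,-0.06,-0.27,0,0,0,0],
  [0.17,-0.09,-0.27,0,0,0,0],
  [0.2237,-0.122,-0.27,0,0,0,0],
  [0.2237,-0.122,-0.27,0,0,0,0],
  [0.2237,-0.122,-0.27,0,0,0,0],
])

```text
clock: 15.35
eef_pos: [0.4904, 0.2298, 0.2497]
tcp_rot: [0.727, 0.687, -0.0, 0.0]
wrist_force: [0.7, 0.4, -0.1]
grip_width: 0.0852
```

Run:
```python
from h import *
from plant import cams;import pickle
c=cams.capture("wrist");cv2.imwrite("pics/w2.png",c["frame"][:,:,::-1]);pickle.dump(c,open("w2.pkl","wb"))
for k,p in dict(black=(.4512,.3282,.075),tan=(.4382,.2203,.09),b=(.5816,.1207,.013),e=(.586,.1955,.013),white=(.577,.0458,.073)).items():print(k,np.round(proj(c,np.array(p))))
```

```text
black [268.  69.]
tan [263. 196.]
b [401. 252.]
e [406. 191.]
white [409. 338.]
```

View pics/w2.png

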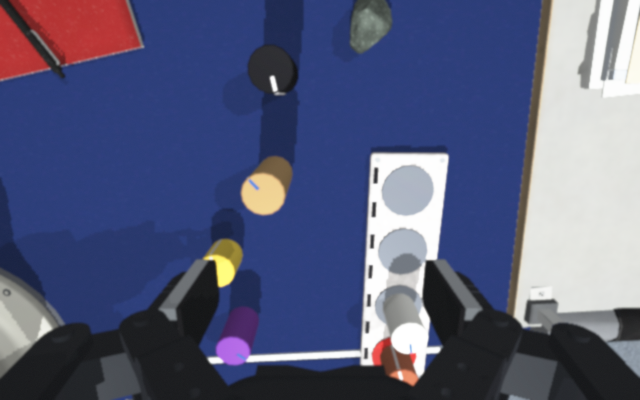

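Wrist view: black top (272,70), tan top (263,193), pad b (402,250), end pad (408,190). White (405,335) stands on pad a, and the green rock is at (371,22).

Run:
```python
from h import *;import pickle
c=pickle.load(open("w2.pkl","rb"))
for n,q,z in (("black",(271.5,70),.075),("tan",(263.5,193.5),.09),("b",(402,250.5),.013),("e",(407.5,190),.013)):print(n,onz(c,*q,z).round(4))
h=cv2.cvtColor(c["frame"],cv2.COLOR_RGB2HSV).astype(int)
m=((h[...,0]>8)&(h[...,0]<22)&(h[...,2]>190)).astype(np.uint8);m[:150]=0;m[:,320:]=0;m[230:]=0
k=cv2.fitEllipse(max(cv2.findContours(m,0,1)[0],key=len));print(k,onz(c,*k[0],.09))
print(go(.451,.329,.15,86.6),go(.451,.329,.03,86.6))
```

```text
black [0.4544 0.3272 0.075 ]
tan [0.439  0.2223 0.09  ]
b [0.5822 0.1221 0.013 ]
e [0.5875 0.1965 0.013 ]
((263.3997802734375, 194.06600952148438), (39.30268096923828, 41.17753982543945), 84.42000579833984) [0.43888564 0.22175469 0.09      ]
[ 0.1215 -0.0566  0.1245 -0.      0.0002  0.0027] [ 1.215e-01 -5.660e-02  2.745e-01 -0.000e+00  2.000e-04  2.700e-03]
```

Run:
```python
from h import *
print(go(.453,.328,.15,86.6),go(.453,.328,.03,86.6))
```

```text
[ 0.1204 -0.054   0.1245 -0.      0.0002  0.0027] [ 1.204e-01 -5.400e-02  2.745e-01 -0.000e+00  2.000e-04  2.700e-03]
```

Call:
carry_out([
  [0.03,-0.013,0.03,0,0,0,0],
  [0.06,-0.027,0.06,0,0,0,0],
  [0.09,-0.04,0.09,0,0,0,0],
  [0.12,-0.054,0.12,0,0,0,0],
  [0.12,-0.054,0.16,0,0,0,0],
  [0.12,-0.054,0.2,0,0,0,0],
  [0.12,-0.054,0.235,0,0,0,0],
  [0.12,-0.054,0.26,0,0,0,0],
  [0.12,-0.054,0.274,0,0,0,0],
  [0.12,-0.054,0.274,0,0,0,0],
])

```text
clock: 16.65
eef_pos: [0.4528, 0.3276, 0.0301]
tcp_rot: [0.727, 0.686, -0.0, -0.0]
wrist_force: [-0.0, 1.1, -0.9]
grip_width: 0.085
```

Call:
carry_out([
  [0,0,0,0,0,0,0.2],
  [0,0,0,0,0,0,0.3],
  [0,0,0,0,0,0,0.4],
  [0,0,0,0,0,0,0.5],
  [0,0,0,0,0,0,0.6],
  [0,0,0,0,0,0,0.8],
  [0,0,0,0,0,0,0.8],
  [0,0,-0.02,0,0,0,0.8],
  [0,0,-0.06,0,0,0,0.8],
  [0,0,-0.1,0,0,0,0.8],
])

```text
clock: 17.9
eef_pos: [0.4525, 0.3282, 0.1121]
tcp_rot: [0.727, 0.687, -0.0, -0.0]
wrist_force: [0.8, 0.2, -1.4]
grip_width: 0.0384
```

Run:
```python
from h import *
print(go(.453,.328,.16,86.6));print(go(.5816,.122,.16,86.6))
```

```text
[-0.0002  0.0007 -0.0599 -0.0002 -0.      0.0032]
[-2.482e-01  1.758e-01 -6.000e-02 -2.000e-04 -0.000e+00  3.200e-03]
```

Call:
carry_out([
  [0,0,-0.02,0,0,0,0.8],
  [0,0,-0.05,0,0,0,0.8],
  [-0.035,0.025,-0.05,0,0,0,0.8],
  [-0.08,0.057,-0.05,0,0,0,0.8],
  [-0.13,0.092,-0.05,0,0,0,0.8],
  [-0.18,0.128,-0.05,0,0,0,0.8],
  [-0.22,0.156,-0.03,0,0,0,0.8],
  [-0.248,0.1758,-0.01,0,0,0,0.8],
  [-0.248,0.1758,0.02,0,0,0,0.8],
  [-0.248,0.1758,0.045,0,0,0,0.8],
])

```text
clock: 19.15
eef_pos: [0.5815, 0.1217, 0.0732]
tcp_rot: [0.727, 0.686, -0.0, -0.0]
wrist_force: [0.4, 0.4, -1.1]
grip_width: 0.0384
```

Run:
```python
from h import *
print(go(.5818,.1213,.0445,86.6))
```

```text
[-0.0005  0.0005  0.0358 -0.0017  0.0001  0.0022]
```

Call:
carry_out([
  [0,0,0.015,0,0,0,0.8],
  [0,0,0.028,0,0,0,0.8],
  [0,0,0.035,0,0,0,0.8],
  [0,0,0.037,0,0,0,0.8],
  [0,0,0.037,0,0,0,0.5],
  [0,0,0.037,0,0,0,0.4],
  [0,0,0.037,0,0,0,0.3],
  [0,0,0.037,0,0,0,0.15],
  [0,0,0.037,0,0,0,0],
  [0,0,0.037,0,0,0,0],
])

```text
clock: 20.4
eef_pos: [0.5818, 0.1222, 0.0448]
tcp_rot: [0.727, 0.687, 0.0, -0.0]
wrist_force: [-0.6, 0.2, -0.0]
grip_width: 0.085
```

Run:
```python
from h import *
print(go(.5818,.1213,.2,86.6));print(go(.439,.2213,.18,86.6))
```

```text
[-1.100e-03  1.000e-04 -1.939e-01 -0.000e+00 -1.000e-04  3.200e-03]
[ 1.135e-01 -1.852e-01 -1.689e-01 -0.000e+00 -1.000e-04  3.200e-03]
```

Call:
carry_out([
  [0,0,-0.03,0,0,0,0],
  [0,0,-0.08,0,0,0,0],
  [0,0,-0.13,0,0,0,0],
  [0,0,-0.17,0,0,0,0],
  [0.02,-0.033,-0.18,0,0,0,0],
  [0.05,-0.082,-0.18,0,0,0,0],
  [0.08,-0.13,-0.18,0,0,0,0],
  [0.1135,-0.1852,-0.17,0,0,0,0],
  [0.1135,-0.1852,-0.15,0,0,0,0],
  [0.1135,-0.1852,-0.15,0,0,0,0],
])

```text
clock: 21.65
eef_pos: [0.4388, 0.2211, 0.164]
tcp_rot: [0.727, 0.687, -0.001, -0.0]
wrist_force: [-0.2, -1.4, 0.3]
grip_width: 0.0855
```

Run:
```python
from h import *
print(go(.439,.2213,.038,86.6))
```

```text
[ 0.0004  0.0004  0.1575 -0.0016  0.0008  0.0039]
```

Call:
carry_out([
  [0,0,0.03,0,0,0,0],
  [0,0,0.07,0,0,0,0],
  [0,0,0.11,0,0,0,0],
  [0,0,0.145,0,0,0,0],
  [0,0,0.1575,0,0,0,0],
  [0,0,0.1575,0,0,0,0.2],
  [0,0,0.1575,0,0,0,0.3],
  [0,0,0.1575,0,0,0,0.4],
  [0,0,0.1575,0,0,0,0.5],
  [0,0,0.1575,0,0,0,0.6],
])

```text
clock: 22.9
eef_pos: [0.4391, 0.2214, 0.0393]
tcp_rot: [0.727, 0.687, 0.0, -0.0]
wrist_force: [-2.8, -1.1, 5.4]
grip_width: 0.0386
```

Call:
carry_out([
  [0,0,0,0,0,0,0.8],
  [0,0,0,0,0,0,0.8],
  [0,0,0,0,0,0,0.8],
  [0,0,-0.01,0,0,0,0.8],
  [0,0,-0.035,0,0,0,0.8],
  [0,0,-0.07,0,0,0,0.8],
  [0,0,-0.1,0,0,0,0.8],
  [0,0,-0.13,0,0,0,0.8],
  [0,0,-0.15,0,0,0,0.8],
  [0,0,-0.15,0,0,0,0.8],
])

```text
clock: 24.15
eef_pos: [0.4394, 0.2214, 0.1598]
tcp_rot: [0.727, 0.687, 0.001, 0.0]
wrist_force: [0.4, -0.2, -2.2]
grip_width: 0.0382
```

Run:
```python
from h import *
print(go(.5865,.1960,.158,86.6));
```

```text
[-0.0213  0.1854  0.0025  0.002  -0.0009  0.0033]
```

Call:
carry_out([
  [-0.004,0.03,0,0,0,0,0.8],
  [-0.008,0.065,0,0,0,0,0.8],
  [-0.012,0.1,0,0,0,0,0.8],
  [-0.016,0.14,0,0,0,0,0.8],
  [-0.02,0.17,0,0,0,0,0.8],
  [-0.0213,0.185,0.015,0,0,0,0.8],
  [-0.0213,0.185,0.04,0,0,0,0.8],
  [-0.0213,0.185,0.065,0,0,0,0.8],
  [-0.0213,0.185,0.09,0,0,0,0.8],
  [-0.0213,0.185,0.1,0,0,0,0.8],
])

```text
clock: 25.4
eef_pos: [0.5845, 0.1958, 0.0765]
tcp_rot: [0.727, 0.687, -0.001, -0.001]
wrist_force: [0.0, 0.4, -2.1]
grip_width: 0.0381
```

Run:
```python
from h import *
print(go(.5865,.1960,.053,86.6));
```

```text
[ 0.0004  0.0026  0.0294 -0.0039  0.0008  0.0035]
```

Call:
carry_out([
  [0,0.001,0.012,0,0,0,0.8],
  [0,0.001,0.022,0,0,0,0.8],
  [0,0.001,0.028,0,0,0,0.8],
  [0,0.001,0.0295,0,0,0,0.8],
  [0,0.001,0.0295,0,0,0,0.5],
  [0,0.001,0.0295,0,0,0,0.4],
  [0,0.001,0.0295,0,0,0,0.3],
  [0,0.001,0.0295,0,0,0,0.15],
  [0,0.001,0.0295,0,0,0,0],
  [0,0.001,0.0295,0,0,0,0],
])

```text
clock: 26.65
eef_pos: [0.5866, 0.1958, 0.0553]
tcp_rot: [0.727, 0.687, 0.0, -0.0]
wrist_force: [0.1, -0.3, 0.9]
grip_width: 0.0854
```

Run:
```python
from h import *
print(go(.5865,.1960,.2,86.6));print(go(.5,.06,.3,86.6));
```

```text
[ 2.000e-04 -2.000e-04 -1.809e-01 -0.000e+00 -1.000e-04  3.200e-03]
[-1.756e-01 -9.850e-02 -3.059e-01 -0.000e+00 -1.000e-04  3.200e-03]
```

Call:
carry_out([
  [0,0,-0.03,0,0,0,0],
  [0,0,-0.08,0,0,0,0],
  [0,0,-0.14,0,0,0,0],
  [0,0,-0.2,0,0,0,0],
  [0,0,-0.26,0,0,0,0],
  [-0.03,-0.017,-0.306,0,0,0,0],
  [-0.07,-0.04,-0.306,0,0,0,0],
  [-0.12,-0.067,-0.306,0,0,0,0],
  [-0.1756,-0.0985,-0.306,0,0,0,0],
  [-0.1756,-0.0985,-0.306,0,0,0,0],
])

```text
clock: 27.9
eef_pos: [0.4988, 0.0581, 0.3008]
tcp_rot: [0.728, 0.686, 0.0, 0.001]
wrist_force: [0.6, 0.5, -0.5]
grip_width: 0.0849
```

Run:
```python
from h import *
from plant import cams
w=cams.capture("wrist");a=cams.capture("scene");s=cams.capture("side")
cv2.imwrite("pics/f_w.png",w["frame"][:,:,::-1])
cv2.imwrite("pics/f_as.png",np.hstack([cv2.resize(a["frame"][110:270,190:390,::-1],None,fx=2,fy=3),cv2.resize(s["frame"][170:330,240:440,::-1],None,fx=2,fy=3)]))
for n,p,H in (("rust",(.5727,-.029),.045),("white",(.5771,.0458),.06),("black",(.5816,.1213),.075),("tan",(.5862,.196),.09)):
    print(n,"expected top px wrist",np.round(proj(w,np.array([*p,.013+H])),1))
```

```text
rust expected top px wrist [386. 233.]
white expected top px wrist [392.2 174.2]
black expected top px wrist [399.9 102.2]
tan expected top px wrist [409.4  14.3]
```

View pics/f_w.png

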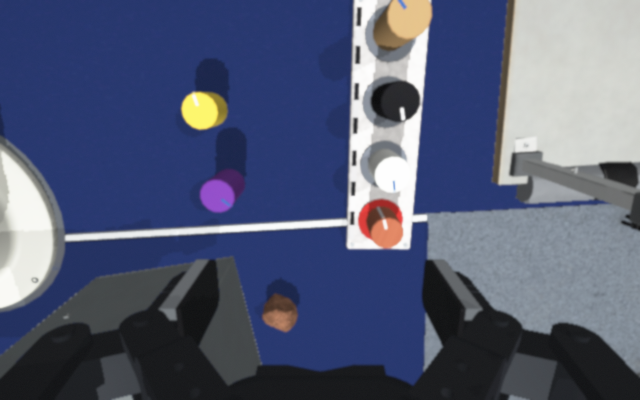

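View pics/f_as.png

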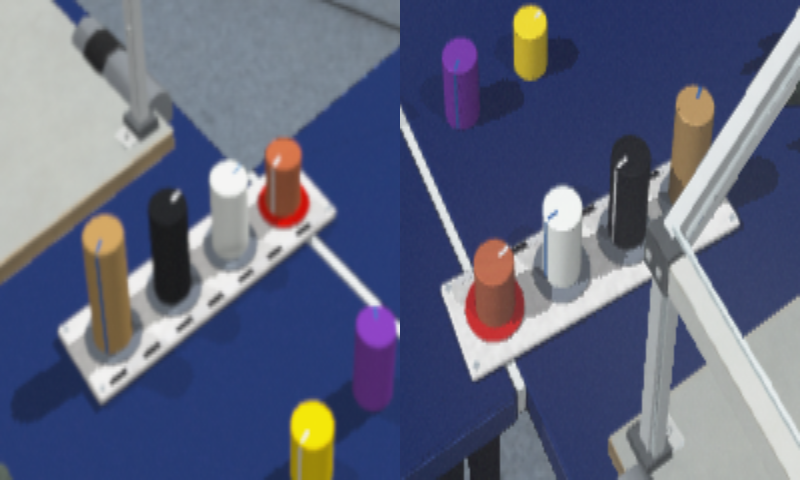

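All four plugs stand upright and centred in the right order. In the wrist view the tops are at rust (386,233), white (392,174), black (399,101) and tan (about 408,17), within about 3 px of the predictions. The russet rock (280,313) hasn't been touched. The gripper is clear, so I'm handing in.

```bash
python3 -c "
from plant import ticket;print(ticket.hand_in())"
```

```text
the job is handed in; nothing more can be done
None
```

I stood the four plugs on the board in height order from the red pad: rust 45 mm, white 60 mm, black 75 mm, tan 90 mm. The job was handed in with about 28 s on the robot's clock; it gives no verdict.

- **Placing:** In the last wrist view, each plug's top was within about 4 px of its predicted position, which is a few millimetres. The scene and side views show all four upright on their pads.
- **Forces:** The wrist force read after each move never passed about 7 N.
- **Bystanders:** The gripper never went near the rocks or the purple and yellow look-alikes. The russet rock and both look-alikes looked undisturbed in the last pictures, but the green rock was out of view there.
- **Disagreements:** The camera estimates differed by 2–3 mm. With a plug held, the jaws read 38 mm instead of 40 mm, the same for all four, which I took as an offset in the reading.

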